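# Feed screw caps through the gate into the slot

### The job

Push the three loose screw caps that stand on the open bench, one after another, through the narrow gate and into the slot of the dark steel feed track, until all three stand wholly inside it. Slide them along the bench with the fingertips: do not lift or tip any cap, and leave the timer, the loupe and the tape roll where they are.

Things in the scene. Friction and masses are not known exactly. Their poses are not given: they have to be found in the camera images.
- feed_slot: Low dark steel track fixed to the bench: straight slot with the bench as its floor, side walls 20 mm high and 6 thick, 54 mm wide inside, closed at the far end. Origin on the bench in the middle of the gate, z up; the slot runs along -y, 130 mm from gate to end stop. Feet 4 mm high reach out to x = -54 and +54 mm. Position and yaw vary.
- gate (a point): Middle of the gate, on the bench (same point as feed_slot's origin): the 50 mm gap between two upright steel posts (12 mm diameter, 26 mm high, centres at x = -31 and +31 mm, y = 0 of feed_slot). Outside, two lead-in wings 20 mm high spread from the posts to about x = -48 and +48, y = +21 mm.
- stop (a point): Middle of the end stop's inner face, on the bench: the closed end of the slot, 130 mm from the gate along feed_slot's -y.
- cap_1: Loose red screw cap on the open bench, on feed_slot's +y side of the gate, standing on its knurled skirt, nozzle up; the three are alike, in any order. Skirt 36 mm in diameter (38 over the knurls), 17 mm high; nozzle 16 mm in diameter, up to 34 mm. Origin: centre of the underside, z up. 14 to 28 g; slides upright when pushed at the skirt. Caps in the blue tray do not count.
- cap_2: Loose red screw cap on the open bench, on feed_slot's +y side of the gate, standing on its knurled skirt, nozzle up; the three are alike, in any order. Skirt 36 mm in diameter (38 over the knurls), 17 mm high; nozzle 16 mm in diameter, up to 34 mm. Origin: centre of the underside, z up. 14 to 28 g; slides upright when pushed at the skirt. Caps in the blue tray do not count.
- cap_3: Loose red screw cap on the open bench, on feed_slot's +y side of the gate, standing on its knurled skirt, nozzle up; the three are alike, in any order. Skirt 36 mm in diameter (38 over the knurls), 17 mm high; nozzle 16 mm in diameter, up to 34 mm. Origin: centre of the underside, z up. 14 to 28 g; slides upright when pushed at the skirt. Caps in the blue tray do not count.
- timer: White bench timer lying on the bench, 62x62x22 mm, origin at the centre of its underside. To be left alone.
- loupe: Black loupe standing on the bench, 39 mm in diameter, 37 mm high, origin at the centre of its underside. To be left alone.
- tape_roll: Roll of tape lying flat on the bench, 87 mm in diameter, 18 mm high, origin at the centre of its underside. To be left alone.
Not all that is in view belongs to the job. What is shaped like the cap_2 but orange is not meant.

How it is judged:
By the outcome, as a careful person would: the job done as asked, in the order asked, and still so for the second after the job is handed in, with the robot touching nothing.
It also fails if it takes over 72 s, if anything falls off the work surface, if the arm or the gripper's body presses on something with over 40 N, if the wrist force passes 120 N, or if a joint passes its speed limit or range.

### The arm

A 6-joint arm with a two-finger parallel gripper is mounted at the origin on a cart in front of the work surface, level with it; the furniture and walls round the work are solid. World frame = base frame: x ahead of the robot, y to its left, z up, the work surface at z = 0. Lengths are in m, angles in rad, forces in N, time in s.
With the tool pointing down it reaches from about 0.3 to 0.875 m from the base axis. Payload 6.4 kg.
Tool frame: the origin (TCP) lies at the very end of the fingers, on their centre line; the grasp point (between the pads) lies 19 mm behind it; z points along the fingers, y is the direction in which the jaws open and shut (so a half turn about z gives the same grasp; the last joint's range is limited). The gripper opens to 85 mm and grips with 20 to 120 N. Pads are 22 mm wide; open, the fingers measure 114 mm over their backs; the gripper's body (76 mm by 85 mm) begins 54 mm behind the grasp point. The pads swing forward as they close: fully open they stand 13 mm farther back than shut.
Start: joints at [-1.357, 0.181, 1.607, -0, 1.354, -0.206], TCP at [0.234, -0.525, 0.231] pointing down, gripper open.
Joint ranges: [-2.99, 2.99], [-0.89, 2.07], [0.3, 2.58], [-1.14, 4.28], [0, 2.63], [-3.12, 3.12]. Speed limits (rad/s): [2.57, 2.57, 3.01, 3.14, 3.14, 3.14].

### API

Orientations are given as a unit quaternion [w, x, y, z].
In Python, from bench import telemetry, imaging, ctrl gives the robot as it stands.
- The arm moves only by the shell command python3 -m pendant 'ROWS' [OPENING]. ROWS is JSON, a list that holds one entry, the list of rows, each a list of 6 numbers: the shift along the tool's x, y, z in units of 200 mm (1.0 is 200 mm), then the turn, a rotation vector about the tool's x, y, z in units of pi rad (1.0 is pi rad). In form: [[[tx, ty, tz, rx, ry, rz], ...]]. A call has 1 to 12 rows; each row shifts and turns the pose as measured when the row begins, along the tool's axes as they then stand; what a row does not reach is not made up. A row lasts 1/8 s, in which the tool goes at most 62.5 mm and 10.7 degrees, less where a joint would pass 70% of its speed; a pose out of reach is approached as far as the arm can. A call with a number of a shift or a turn outside -1 to 1 is refused whole. A call with a gripper value outside its range is refused whole. OPENING is the closure, from 0 (fully open) to 1 (shut), set as the call begins (- or left out, the last holds). The fingers move at their own pace and stop on an object; the grip force is fixed at half the most. Time passes only in rows, so rows that do not move let the fingers close. It gives the time, the measured TCP pose, the force and the opening at its end, in the units of the state.
- telemetry.get_obs(): the state, without advancing time (a new reading comes with each control period).
- imaging.camera(name): name is "scene" or "top" or "wrist"; returns a dict with "pixels" (400x640x3 uint8, blue, green, red), "vfov" (degrees; the focal length in pixels is half the picture's height over the tangent of half this angle, whatever the lens; pixels are square), "cx", "cy" (the principal point, pixels), "R" (3x3) and "t" (3): a world point X has camera coordinates R X + t. Camera axes: x right, y down, z forward; pixel columns grow to the right and rows downward; lengths in m; the calibration is good to about 2 mm. A picture is of the moment at which its call begins. There is no depth.
- ctrl.hand_in(): hands the job in, once; it reports no verdict.
The state is a dict: "time_s": time; "q": joint angles; "dq": joint speeds; "joint_efforts": joint torques, N m; "eef_pos": TCP position; "eef_rot": TCP orientation; "wrist_force": force on the tool from outside, world axes, zero at the start; "torque": the same for the moment, N m; "opening": opening from 0.0 (shut) to 1.0 (fully open).
Only numpy, scipy, OpenCV 4.12 (cv2) and the standard library are available. Lean on these libraries where they do the work, as an engineer would, in place of code of your own. Each camera call takes 0.05 s, during which the arm holds its last target.

## Working session

There is one attempt and no reset: what is moved stays moved. The work goes in short steps, Python scripts to look and compute and a shell command to move; the robot and the scene stay as the last step left them, time stands still between calls to the robot, and variables do not carry over. Pictures are saved under pics/ and viewed, and the job is handed in when it is done.

```bash
mkdir -p pics; ls; python3 - <<'E'
from bench import telemetry, imaging, ctrl
import cv2
o=telemetry.get_obs(); print(o)
for n in ["scene","top","wrist"]:
    c=imaging.camera(n); cv2.imwrite(f"pics/a_{n}.png",c["pixels"]); print(n,c["vfov"],c["cx"],c["cy"],c["R"],c["t"], [k for k in c])
E
```

```text
pics
{'time_s': 0.0, 'q': array([-1.35730232e+00,  1.81575223e-01,  1.60802710e+00, -2.47911924e-05,
        1.35380541e+00, -2.06309139e-01]), 'dq': array([-0.00031892, -0.00029007,  0.00041395, -0.0012519 , -0.00131945,
        0.00217937]), 'joint_efforts': array([ 1.10737470e-03, -4.44865680e+01, -3.51334584e+01, -7.17847934e-05,
        9.05827823e-03, -3.33964429e-06]), 'eef_pos': array([ 0.23423988, -0.52450313,  0.23035571]), 'eef_rot': array([-9.07490240e-04,  9.78050467e-01,  2.08366169e-01, -1.53626794e-05]), 'wrist_force': array([ 0.04990159,  0.37309071, -0.59418754]), 'torque': array([0.02684354, 0.0149615 , 0.02656269]), 'opening': 0.9974515961043828}
scene 45.371943011816725 321.1053344045037 197.03908804410912 [[-5.46805318e-01 -8.37259614e-01  5.32296556e-04]
 [-5.68977914e-01  3.71126853e-01 -7.33845346e-01]
 [ 6.14221521e-01 -4.01573403e-01 -6.79316366e-01]] [0.46902519 0.2831005  0.74656289] ['pixels', 'vfov', 'cx', 'cy', 'R', 't']
top 52.793220489724405 315.96196118143894 200.94367578096592 [[-0.00391368 -0.99975757 -0.0216676 ]
 [-0.99347276  0.00635745 -0.11389231]
 [ 0.11400245  0.02108043 -0.99325679]] [0.17662161 0.55360263 1.01616958] ['pixels', 'vfov', 'cx', 'cy', 'R', 't']
wrist 69.59201268552681 321.90330192351234 198.20960264174934 [[ 4.07984217e-01 -9.12988820e-01 -5.41601786e-04]
 [-8.67579576e-01 -3.87876963e-01  3.11218799e-01]
 [-2.84349359e-01 -1.26502476e-01 -9.50338132e-01]] [-0.57514494 -0.0393142   0.37992823] ['pixels', 'vfov', 'cx', 'cy', 'R', 't']
```

View pics/a_top.png

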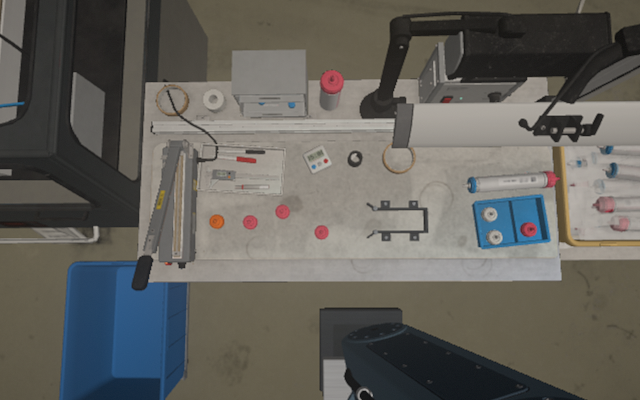

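View pics/a_scene.png

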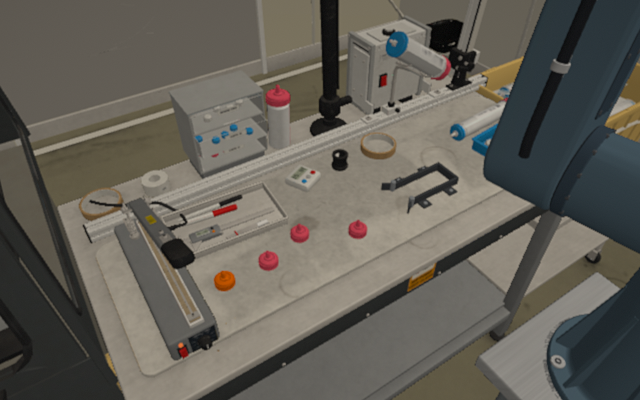

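```bash
cat > h.py <<'E'
import numpy as np, cv2
from bench import telemetry, imaging, ctrl
def K(c):
    f=200/np.tan(np.radians(c["vfov"])/2); return f
def ray(c,u,v,z):
    d=np.array([(u-c["cx"])/K(c),(v-c["cy"])/K(c),1.])
    R=np.array(c["R"]);t=np.array(c["t"])
    C=-R.T@t; w=R.T@d
    return C+w*(z-C[2])/w[2]
def proj(c,X):
    p=np.array(c["R"])@np.array(X)+np.array(c["t"]); return p[:2]/p[2]*K(c)+[c["cx"],c["cy"]]
E
python3 - <<'E'
import cv2
im=cv2.imread("pics/a_top.png")
cv2.imwrite("pics/b_top.png",cv2.resize(im[140:260,195:445],None,fx=3.2,fy=3.2,interpolation=cv2.INTER_CUBIC))
im=cv2.imread("pics/a_scene.png")
cv2.imwrite("pics/b_scene.png",cv2.resize(im[130:300,200:470],None,fx=2.9,fy=2.9,interpolation=cv2.INTER_CUBIC))
E
```

```text
(no output)
```

View pics/b_top.png

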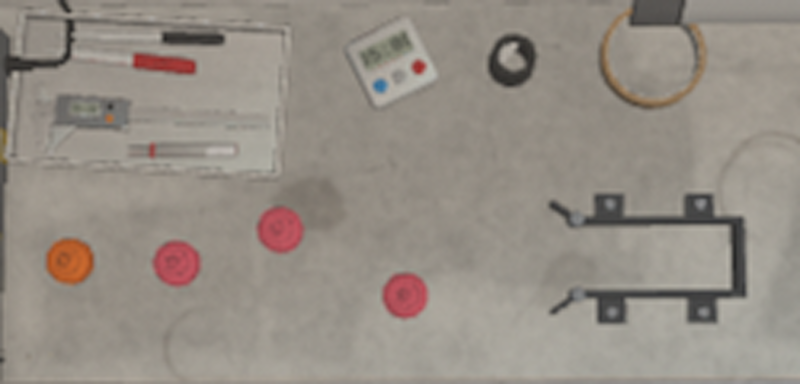

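View pics/b_scene.png

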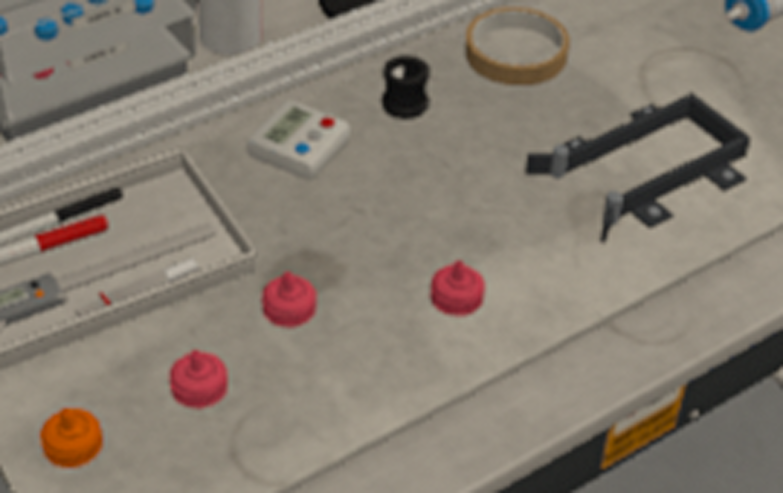

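View pics/a_wrist.png

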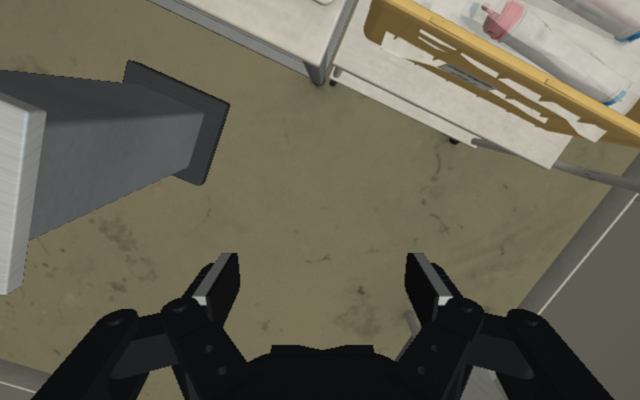

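```bash
cat >> h.py <<'E'
from scipy.optimize import least_squares
th=np.linspace(0,2*np.pi,48,endpoint=False)
def model(x,y):
    P=[]
    for r,z in((.019,0),(.019,.017),(.008,.034)):
        P+= [[x+r*np.cos(a),y+r*np.sin(a),z] for a in th]
    return P
def cent(c,x,y):
    pts=np.array([proj(c,p) for p in model(x,y)],np.float32)
    h=cv2.convexHull(pts); m=cv2.moments(h); return np.array([m["m10"]/m["m00"],m["m01"]/m["m00"]]),m["m00"]
def redblobs(c,amin=60):
    hsv=cv2.cvtColor(c["pixels"],cv2.COLOR_BGR2HSV)
    m=((hsv[...,0]>165)|(hsv[...,0]<3))&(hsv[...,1]>110)&(hsv[...,2]>70)
    n,l,s,ce=cv2.connectedComponentsWithStats(m.astype(np.uint8))
    return [(ce[i],s[i,4]) for i in range(1,n) if s[i,4]>amin]
def caps(c,amin=60):
    out=[]
    for ce,a in redblobs(c,amin):
        p0=ray(c,*ce,.01)[:2]
        r=least_squares(lambda p:cent(c,*p)[0]-ce,p0)
        out.append((ce.round(1),a,round(cent(c,*r.x)[1]),r.x.round(4)))
    return out
E
python3 - <<'E'
from h import *
for n in ("top","scene"):
    c=imaging.camera(n)
    for o in caps(c): print(n,*o)
c=imaging.camera("top")
for nm,u,v,z in (("postL",577,218,.026),("postR",577,295,.026),("endL out",744,218,.02),("endR out",744,295,.02),("endin L",735,225,.02),("endin R",735,290,.02),("timer",392,62,.022),("loupe",512,60,.037),("tape",653,57,.018)):
    print(nm,ray(c,195+(u+.5)/3.2-.5,140+(v+.5)/3.2-.5,z).round(4))
c=imaging.camera("scene")
for nm,u,v,z in (("postL",560,150,.026),("postR",614,199,.026),("endL out",691,95,.02),("endR out",748,140,.02),("loupe",407,65,.037)):
    print(nm,ray(c,200+(u+.5)/2.9-.5,130+(v+.5)/2.9-.5,z).round(4))
E
```

```text
top [331.5  81.5] 433 177 [0.8887 0.13  ]
top [246.  159.5] 80 176 [0.6715 0.3634]
top [551.4 178.9] 127 215 [ 0.6123 -0.4498]
top [282.1 211.3] 145 171 [0.5301 0.2646]
top [249.8 221.9] 146 177 [0.5024 0.3503]
top [528.3 229. ] 169 215 [ 0.4799 -0.3809]
top [321.1 232. ] 141 166 [0.4746 0.1609]
scene [444.5  70.5] 103 153 [ 0.8622 -0.4489]
scene [277.4  96.8] 381 174 [1.0066 0.0488]
scene [224.3 209.8] 131 306 [0.6741 0.3634]
scene [357.3 229.4] 259 327 [0.4757 0.1622]
scene [299.3 233.1] 269 331 [0.531  0.2655]
scene [268.  260.5] 304 372 [0.5032 0.3518]
scene [183.3 351.9] 67 548 [0.4115 0.5561]
postL [0.5364 0.0199 0.026 ]
postR [0.4737 0.0212 0.026 ]
endL out [ 0.5362 -0.1171  0.02  ]
endR out [ 0.4733 -0.1148  0.02  ]
endin L [ 0.5305 -0.1095  0.02  ]
endin R [ 0.4774 -0.1077  0.02  ]
timer [0.6683 0.1704 0.022 ]
loupe [0.6658 0.0717 0.037 ]
tape [ 0.6715 -0.0469  0.018 ]
postL [0.538  0.0208 0.026 ]
postR [0.4741 0.0227 0.026 ]
endL out [ 0.538  -0.1148  0.02  ]
endR out [ 0.473 -0.113  0.02 ]
loupe [0.6763 0.0661 0.037 ]
```

```bash
python3 -m pendant '[[[0,0,0,0,0,-0.053],[0,0,0,0,0,-0.053],[0,0,0,0,0,-0.053],[0,0,0,0,0,-0.053],[0,0,0,0,0,-0.053],[0,0,0,0,0,-0.053],[0,0,0,0,0,-0.053],[0,0,0,0,0,0]]]' 0.86
```

```text
time_s: 1.35
eef_pos: [0.2343, -0.5247, 0.2307]
eef_rot: [-0.0, 0.689, 0.725, 0.0]
wrist_force: [0.6, 0.0, 0.4]
opening: 0.139
```

```bash
cat >> h.py <<'E'
def to(x,y,z,yaw):
    o=telemetry.get_obs(); p=np.array(o["eef_pos"]); w,a,b,cc=o["eef_rot"]
    from scipy.spatial.transform import Rotation as Ro
    R=Ro.from_quat([a,b,cc,w]); d=R.as_matrix().T@(np.array([x,y,z])-p)
    t=np.radians(yaw); G=Ro.from_matrix(np.array([[np.cos(t),np.sin(t),0],[np.sin(t),-np.cos(t),0],[0,0,-1]]))
    rv=(R.inv()*G).as_rotvec()
    print("t",round(o["time_s"],2),"pos",p.round(4),"yaw",np.degrees(np.arctan2(*R.as_matrix()[1::-1,0])).round(1),"F",np.array(o["wrist_force"]).round(1),"op",round(o["opening"],3))
    print("units total",(d/.2).round(3),(rv/np.pi).round(4))
E
python3 -m pendant '[[[0.237,0.089,0,0,0,0],[0.237,0.089,0,0,0,0],[0.237,0.089,0,0,0,0],[0.237,0.089,0,0,0,0],[0.237,0.089,0,0,0,0],[0.237,0.089,0,0,0,0],[0.237,0.089,0,0,0,0],[0.237,0.089,0,0,0,0],[0.237,0.089,0,0,0,0],[0.237,0.089,0,0,0,0]]]' && python3 -c "
from h import *
to(.464,.199,.1,106)"
```

```text
time_s: 2.6
eef_pos: [0.4014, -0.0348, 0.2321]
eef_rot: [0.003, 0.707, 0.707, 0.001]
wrist_force: [0.8, -0.7, -0.8]
opening: 0.142
t 2.6 pos [ 0.4014 -0.0348  0.2321] yaw 90.0 F [ 0.8 -0.7 -0.8] op 0.142
units total [1.171 0.31  0.659] [ 0.0018  0.0012 -0.0886]
```

```bash
python3 -m pendant '[[[0.234,0.062,0.1,0,0,0],[0.234,0.062,0.1,0,0,0],[0.234,0.062,0.1,0,0,0],[0.234,0.062,0.1,0,0,0],[0.234,0.062,0.1,0,0,0],[0,0,0,0,0,-0.045],[0,0,0,0,0,-0.045],[0,0,0,0,0,0]]]' && python3 -c "
from h import *
to(.464,.199,.008,106)
c=imaging.camera('wrist'); cv2.imwrite('pics/w1.png',c['pixels'])
c=imaging.camera('top'); cv2.imwrite('pics/t1.png',c['pixels'][100:300,150:470].repeat(2,0).repeat(2,1))"
```

```text
time_s: 3.6
eef_pos: [0.4688, 0.2105, 0.1299]
eef_rot: [0.006, 0.607, 0.794, 0.002]
wrist_force: [0.1, -0.1, 0.2]
opening: 0.142
t 3.6 pos [0.4688 0.2105 0.1299] yaw 105.2 F [ 0.1 -0.1  0.2] op 0.142
units total [-0.044 -0.044  0.609] [ 0.0033  0.0026 -0.0045]
```

View pics/w1.png

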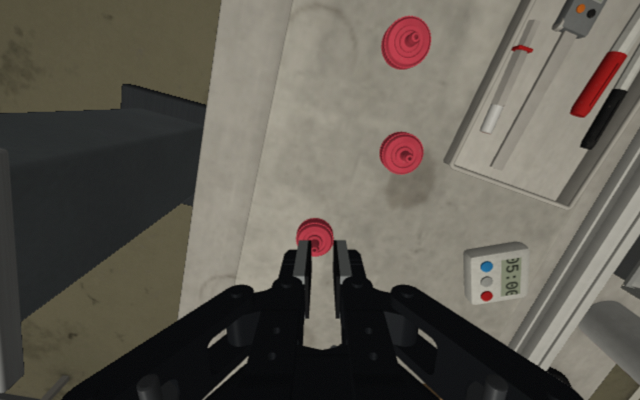

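View pics/t1.png

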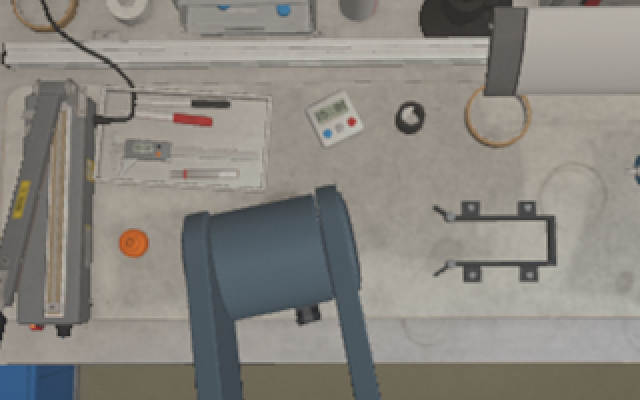

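```bash
python3 -c "
from h import *
c=imaging.camera('wrist')
for o in caps(c,300): print(*o)
print(-np.array(c['R']).T@c['t'])
for x,y,z in ((.464,.199,.13),): print(proj(c,telemetry.get_obs()['eef_pos']))
"; python3 -m pendant '[[[-0.022,-0.022,0.15,0,0,-0.004],[-0.022,-0.022,0.15,-0,0,0],[0,0,0.15,0,0,0],[0,0,0.1,0,0,0],[0,0,0,0,0,0]]]' && python3 -c "
from h import *
to(.464,.199,.008,106)"
```

```text
[405.3  41.9] 2028 2239 [0.5038 0.3496]
[597.6  82.8] 1196 2642 [0.6727 0.3636]
[400.8 152.1] 1440 1592 [0.5314 0.2646]
[315.8 235. ] 975 1290 [0.4779 0.1638]
[0.44751533 0.28807558 0.27196212]
[319.84019278 254.36252434]
time_s: 4.38
eef_pos: [0.4672, 0.1973, 0.02]
eef_rot: [0.009, 0.609, 0.793, 0.004]
wrist_force: [1.0, -0.0, -0.1]
opening: 0.142
t 4.38 pos [0.4672 0.1973 0.02  ] yaw 104.9 F [ 1.  -0.  -0.1] op 0.142
units total [ 0.013 -0.014  0.06 ] [ 0.0055  0.0028 -0.006 ]
```

```bash
python3 -m pendant '[[[0.013,-0.016,0.035,0.0055,0.003,-0.005],[0,-0.003,0.03,0,0,0],[0,0,0,0,0,0]]]' && python3 -c "
from h import *
to(.464,.199,.008,106)
c=imaging.camera('scene'); cv2.imwrite('pics/s2.png',cv2.resize(c['pixels'][130:300,200:470],None,fx=2.9,fy=2.9))"
```

```text
time_s: 4.75
eef_pos: [0.4646, 0.1991, 0.0085]
eef_rot: [0.0, 0.604, 0.797, 0.001]
wrist_force: [-0.8, 1.1, -0.5]
opening: 0.143
t 4.75 pos [0.4646 0.1991 0.0085] yaw 105.7 F [-0.8  1.1 -0.5] op 0.143
units total [ 0.001 -0.003  0.002] [ 0.0009 -0.0003 -0.0015]
```

View pics/s2.png

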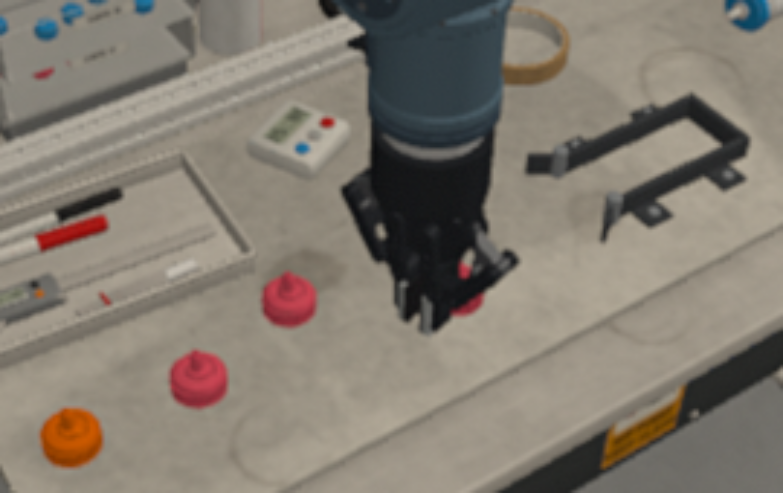

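```bash
python3 -m pendant '[[[-0.067,0,0,0,0,0],[-0.067,0,0,0,0,0],[-0.067,0,0,0,0,0],[-0.067,0,0,0,0,0],[-0.067,0,0,0,0,0],[-0.067,0,0,0,0,0]]]' && python3 -c "
from h import *
to(.4975,.083,.008,106)
c=imaging.camera('wrist'); cv2.imwrite('pics/w3.png',c['pixels'])
for o in caps(c,100): print(*o)
c=imaging.camera('scene'); cv2.imwrite('pics/s3.png',cv2.resize(c['pixels'][130:300,200:470],None,fx=2.9,fy=2.9))
for o in caps(c,100): print(*o)
"
```

```text
time_s: 5.55
eef_pos: [0.489, 0.1163, 0.0097]
eef_rot: [0.001, 0.604, 0.797, 0.002]
wrist_force: [0.2, -0.2, -0.7]
opening: 0.14
t 5.55 pos [0.489  0.1163 0.0097] yaw 105.8 F [ 0.2 -0.2 -0.7] op 0.14
units total [-0.172 -0.004  0.008] [ 0.0016 -0.     -0.0014]
[502.3  12.4] 2101 9483 [0.5322 0.2481]
[321.8 301.4] 1397 4136 [0.4983 0.0875]
[277.4  96.8] 381 174 [1.0066 0.0488]
[224.3 209.8] 128 306 [0.6742 0.3634]
[299.3 233.1] 269 331 [0.531  0.2655]
[268.  260.5] 303 372 [0.5033 0.3517]
```

View pics/s3.png

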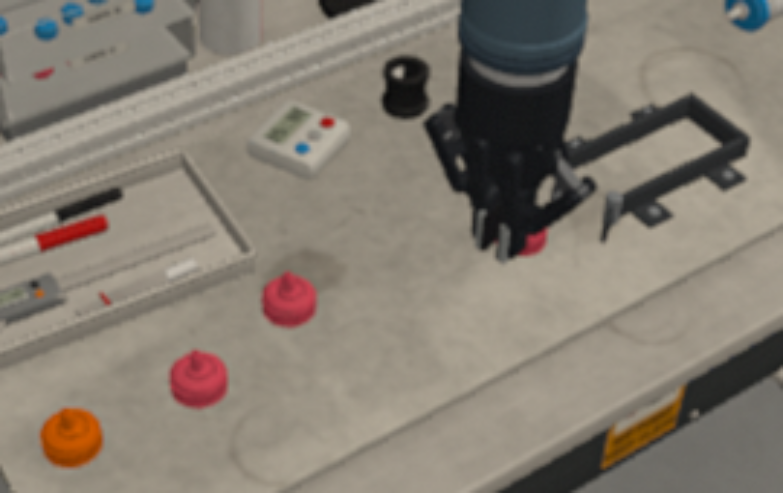

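View pics/w3.png

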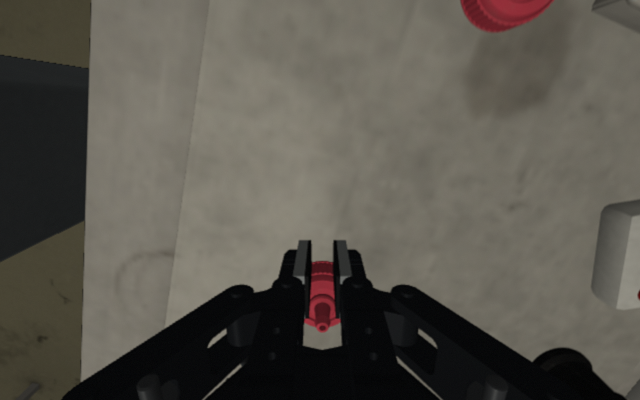

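```bash
python3 -m pendant '[[[-0.065,0,0.004,0,0,0],[-0.065,0,0.004,0,0,0],[-0.055,0,0,0,0,0],[-0.01,0.015,0,0,0,0.032],[-0.01,0.015,0,0,0,0.032],[-0.01,0.015,0,0,0,0.032]]]' && python3 -c "
from h import *
to(.5055,.05,.008,89)
c=imaging.camera('wrist'); cv2.imwrite('pics/w4.png',c['pixels'])
c=imaging.camera('top'); cv2.imwrite('pics/t4.png',c['pixels'][160:290,300:460].repeat(4,0).repeat(4,1))
c=imaging.camera('scene'); cv2.imwrite('pics/s4.png',cv2.resize(c['pixels'][130:300,200:470],None,fx=2.9,fy=2.9))
"
```

```text
time_s: 6.4
eef_pos: [0.5102, 0.0723, 0.0079]
eef_rot: [0.001, 0.72, 0.694, 0.002]
wrist_force: [0.1, -0.1, 0.1]
opening: 0.139
t 6.4 pos [0.5102 0.0723 0.0079] yaw 87.9 F [ 0.1 -0.1  0.1] op 0.139
units total [-0.112 -0.019 -0.001] [ 0.0015 -0.0005 -0.0062]
```

View pics/s4.png

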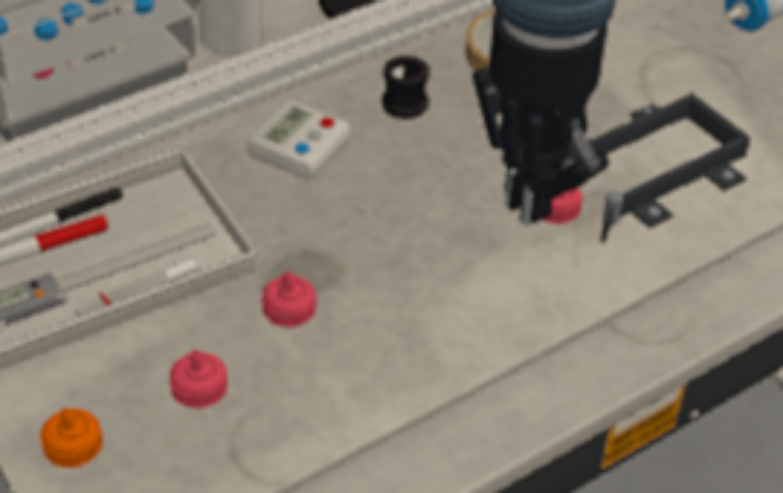

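View pics/w4.png

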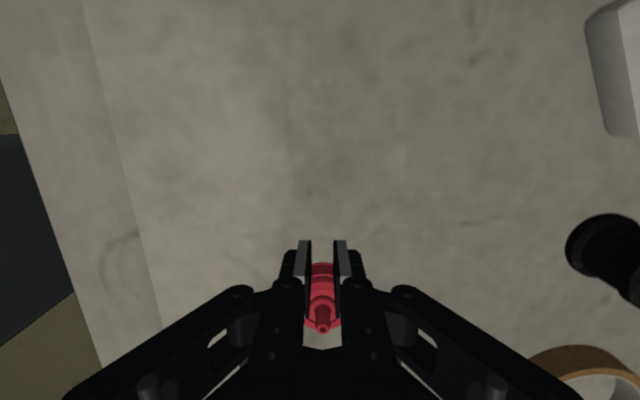

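View pics/t4.png

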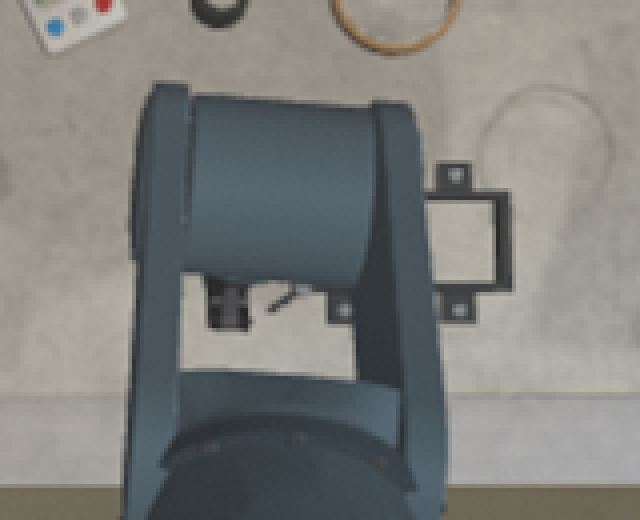

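```bash
python3 -m pendant '[[[-0.03,-0.01,0,0,0,-0.003],[-0.03,-0.01,0,0,0,0],[-0.05,0,0,0,0,0],[-0.05,0,0,0,0,0]]]' && python3 -c "
from h import *
to(.5055,.02,.008,89)
c=imaging.camera('scene'); cv2.imwrite('pics/s5.png',cv2.resize(c['pixels'][130:300,300:470],None,fx=3.5,fy=3.5))
"
```

```text
time_s: 7.05
eef_pos: [0.5046, 0.0388, 0.0077]
eef_rot: [0.001, 0.713, 0.701, 0.002]
wrist_force: [-0.2, 0.4, -0.5]
opening: 0.14
t 7.05 pos [0.5046 0.0388 0.0077] yaw 89.0 F [-0.2  0.4 -0.5] op 0.14
units total [-0.094  0.006 -0.001] [ 0.0014 -0.0005  0.0003]
```

View pics/s5.png

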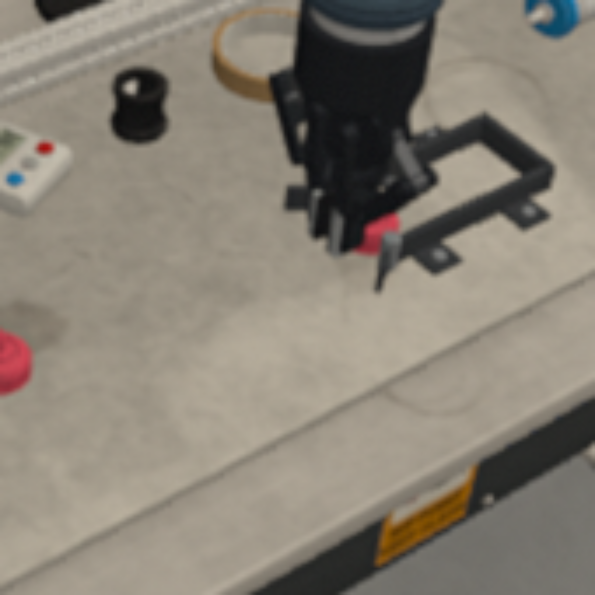

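```bash
python3 -m pendant '[[[-0.05,0.003,0,0,0,0],[-0.05,0.003,0,0,0,0]]]' && python3 -m pendant '[[[-0.05,0,0,0,0,0],[-0.05,0,0,0,0,0]]]' && python3 -c "
from h import *
to(.5055,.005,.008,89)
c=imaging.camera('scene'); cv2.imwrite('pics/s6.png',cv2.resize(c['pixels'][130:300,300:470],None,fx=3.5,fy=3.5))
c=imaging.camera('wrist'); cv2.imwrite('pics/w6.png',c['pixels'])
"
```

```text
time_s: 7.35
eef_pos: [0.5056, 0.0165, 0.0077]
eef_rot: [0.001, 0.713, 0.701, 0.002]
wrist_force: [0.3, -0.7, -0.7]
opening: 0.139
time_s: 7.6
eef_pos: [0.5054, -0.0051, 0.0077]
eef_rot: [0.001, 0.713, 0.701, 0.002]
wrist_force: [0.6, -0.2, -0.3]
opening: 0.136
t 7.6 pos [ 0.5054 -0.0051  0.0077] yaw 89.0 F [ 0.6 -0.2 -0.3] op 0.136
units total [ 0.051 -0.    -0.001] [ 0.0015 -0.0003  0.0001]
```

View pics/s6.png

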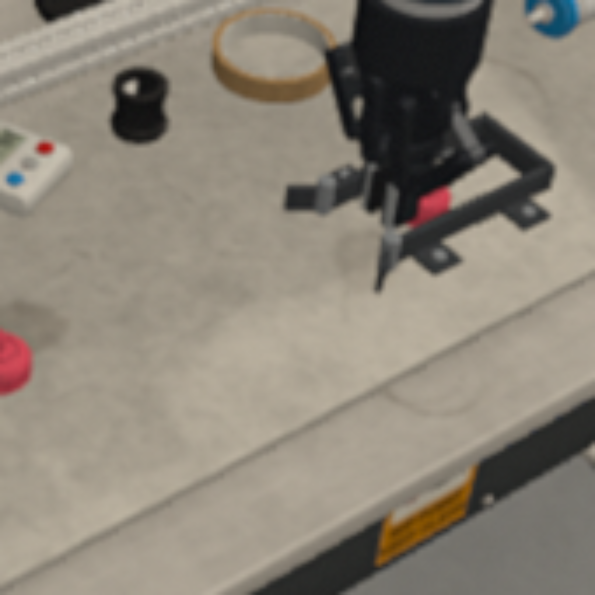

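View pics/w6.png

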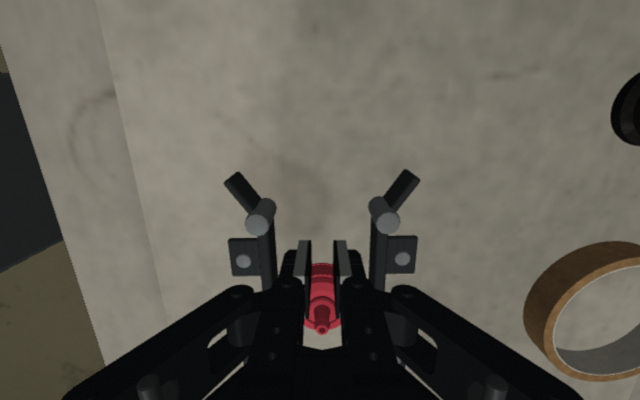

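```bash
python3 -m pendant '[[[-0.05,0,0,0,0,0],[-0.05,0,0,0,0,0],[-0.05,0,0,0,0,0],[-0.03,0,0,0,0,0],[0.05,0,0,0,0,0],[0.05,0,0,0,0,0],[0,0,-0.2,0,0,0],[0,0,-0.2,0,0,0],[0,0,-0.1,0,0,0]]]' && python3 -c "
from h import *
c=imaging.camera('scene'); cv2.imwrite('pics/s7.png',cv2.resize(c['pixels'][130:300,300:470],None,fx=3.5,fy=3.5))
for o in caps(c,150): print(*o)
dx,dy=.5055-.5310,.055-.2655   # B->pregate
d=np.array([dx,dy]);d/=np.linalg.norm(d);yaw=np.degrees(np.arctan2(-d[1],-d[0]));print(d,yaw)
s=np.array([.531,.2652])-.042*d;print(s)
to(s[0],s[1],.008,yaw)
"
```

```text
time_s: 8.82
eef_pos: [0.5022, -0.0189, 0.1079]
eef_rot: [-0.002, 0.713, 0.701, 0.001]
wrist_force: [-0.3, 1.0, -0.2]
opening: 0.142
[277.4  96.8] 381 174 [1.0066 0.0488]
[432.7 179.9] 197 270 [ 0.5059 -0.0704]
[299.3 233.2] 268 331 [0.531  0.2656]
[268.1 260.5] 302 372 [0.5033 0.3517]
[-0.12026095 -0.99274232] 83.09283727619534
[0.53605096 0.30689518]
t 8.88 pos [ 0.5035 -0.0191  0.1099] yaw 89.1 F [2.1 0.4 0.9] op 0.139
units total [1.631 0.136 0.514] [ 0.0004 -0.0008  0.0333]
```

View pics/s7.png

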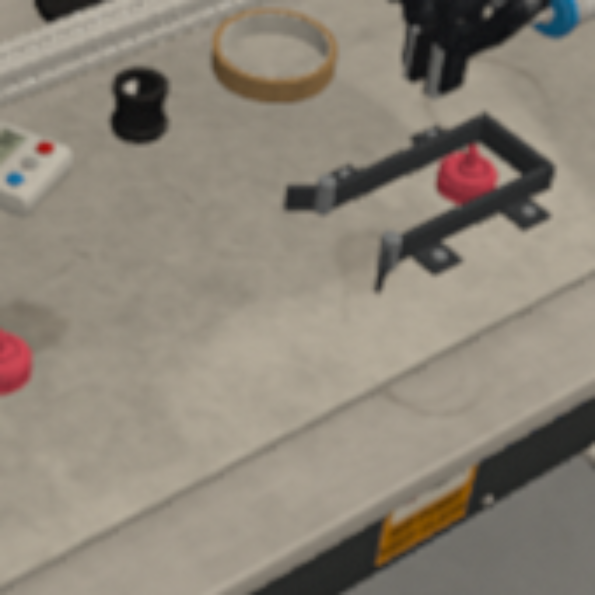

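```bash
python3 -m pendant '[[[0.233,0.02,0,0,0,0],[0.233,0.02,0,0,0,0],[0.233,0.02,0,0,0,0],[0.233,0.02,0,0,0,0],[0.233,0.02,0,0,0,0],[0.233,0.02,0,0,0,0],[0.233,0.02,0,0,0,0],[0,0,0,0,0,0.033],[0,0,0,0,0,0]]]' && python3 -c "
from h import *
to(.536,.307,.008,83.1)
c=imaging.camera('wrist')
for o in caps(c,300): print(*o)
c=imaging.camera('top'); print(ray(c,283,194,.01))
"
```

```text
time_s: 10.0
eef_pos: [0.5322, 0.3242, 0.1051]
eef_rot: [-0.001, 0.747, 0.665, 0.0]
wrist_force: [0.6, -0.8, 0.1]
opening: 0.141
t 10.0 pos [0.5322 0.3242 0.1051] yaw 83.4 F [ 0.6 -0.8  0.1] op 0.141
units total [-0.084  0.029  0.486] [-0.0003 -0.0004  0.0016]
[488.2 135.8] 1107 2307 [0.6736 0.3631]
[284.6 173.9] 1613 1774 [0.5051 0.3511]
[322.6 258.8] 798 1518 [0.5276 0.2664]
[0.5764613  0.26235091 0.01      ]
```

```bash
python3 -m pendant '[[[-0.084,0.029,0.02,0,0,0.002],[0,0,0.15,0,0,0],[0,0,0.15,0,0,0]]]' && python3 -c "
from h import *
to(.536,.307,.008,83.1)"
```

```text
time_s: 10.48
eef_pos: [0.5397, 0.3025, 0.0426]
eef_rot: [0.001, 0.749, 0.663, 0.003]
wrist_force: [0.4, -0.3, 0.0]
opening: 0.141
t 10.47 pos [0.5397 0.3025 0.0426] yaw 83.0 F [ 0.4 -0.3  0. ] op 0.141
units total [ 0.019 -0.022  0.173] [ 0.0017 -0.001  -0.0004]
```

```bash
python3 -m pendant '[[[0.022,-0.022,0,0.002,-0.001,0],[0,0,0.11,0,0,0],[0,0,0.055,0,0,0],[0,0,0,0,0,0]]]' && python3 -c "
from h import *
to(.536,.307,.008,83.1)
c=imaging.camera('scene'); cv2.imwrite('pics/s8.png',cv2.resize(c['pixels'][130:300,200:470],None,fx=2.9,fy=2.9))"
```

```text
time_s: 10.98
eef_pos: [0.5355, 0.3042, 0.007]
eef_rot: [-0.001, 0.75, 0.662, -0.002]
wrist_force: [-0.1, -0.4, 0.3]
opening: 0.138
t 10.97 pos [0.5355 0.3042 0.007 ] yaw 82.9 F [-0.1 -0.4  0.3] op 0.138
units total [ 0.014  0.001 -0.005] [-0.0011  0.0005 -0.0011]
```

View pics/s8.png

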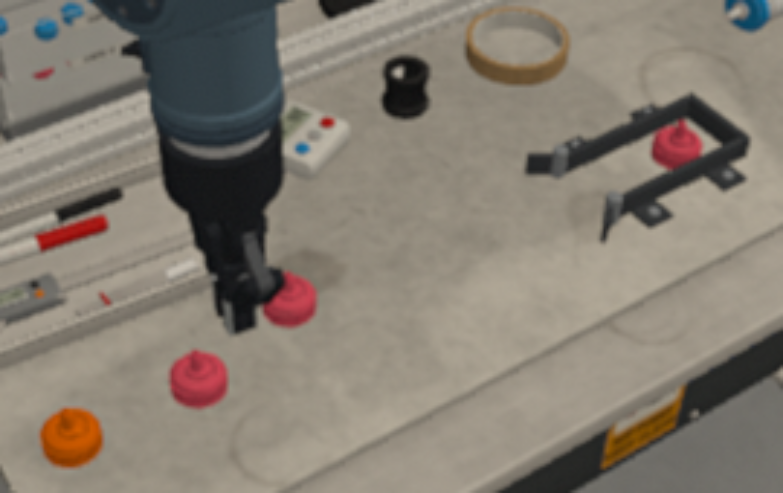

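```bash
python3 -m pendant '[[[-0.06,0,0,0,0,0],[-0.06,0,0,0,0,0],[-0.075,0,0,0,0,0],[-0.075,0,0,0,0,0],[-0.075,0,0,0,0,0],[-0.075,0,0,0,0,0],[-0.075,0,0,0,0,0],[-0.075,0,0,0,0,0],[-0.075,0,0,0,0,0],[-0.075,0,0,0,0,0]]]' && python3 -c "
from h import *
to(.509,.0838,.008,83.1)
c=imaging.camera('wrist'); cv2.imwrite('pics/w9.png',c['pixels'])
"
```

```text
time_s: 12.28
eef_pos: [0.518, 0.1517, 0.0097]
eef_rot: [0.0, 0.749, 0.662, -0.0]
wrist_force: [0.6, 0.3, 0.1]
opening: 0.141
t 12.28 pos [0.518  0.1517 0.0097] yaw 82.9 F [0.6 0.3 0.1] op 0.141
units total [-0.343 -0.003  0.009] [ 0.0002  0.0002 -0.001 ]
```

View pics/w9.png

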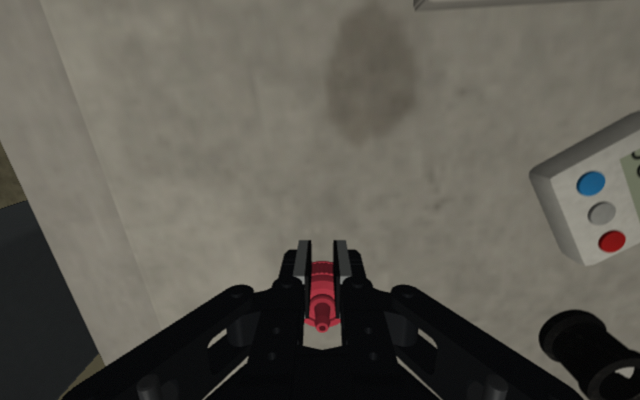

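```bash
python3 -m pendant '[[[-0.072,0,0.003,0,0,0],[-0.072,0,0.003,0,0,0],[-0.072,0,0.003,0,0,0],[-0.072,0,0,0,0,0],[-0.055,0,0,0,0,0],[-0.01,-0.008,0,0,0,-0.017],[-0.01,-0.008,0,0,0,-0.017]]]' && python3 -c "
from h import *
to(.506,.05,.008,89.1)
"
```

```text
time_s: 13.2
eef_pos: [0.5053, 0.0724, 0.0078]
eef_rot: [0.001, 0.712, 0.702, -0.0]
wrist_force: [-0.1, 0.2, 0.5]
opening: 0.143
t 13.2 pos [0.5053 0.0724 0.0078] yaw 89.1 F [-0.1  0.2  0.5] op 0.143
units total [-0.112  0.005 -0.001] [0.0001 0.0004 0.0002]
```

```bash
python3 -m pendant '[[[-0.05,0.004,0,0,0,0],[-0.05,0,0,0,0,0],[-0.05,0,0,0,0,0],[-0.05,0,0,0,0,0],[-0.05,0,0,0,0,0]]]' && python3 -c "
from h import *
to(.5052,-.018,.008,89.1)
c=imaging.camera('wrist'); cv2.imwrite('pics/w10.png',c['pixels'])
"
```

```text
time_s: 13.82
eef_pos: [0.5053, 0.0184, 0.008]
eef_rot: [0.001, 0.713, 0.701, -0.0]
wrist_force: [0.4, -0.2, -0.0]
opening: 0.141
t 13.82 pos [0.5053 0.0184 0.008 ] yaw 89.0 F [ 0.4 -0.2 -0. ] op 0.141
units total [-0.182  0.003  0.   ] [ 0.0002  0.0005 -0.0006]
```

View pics/w10.png

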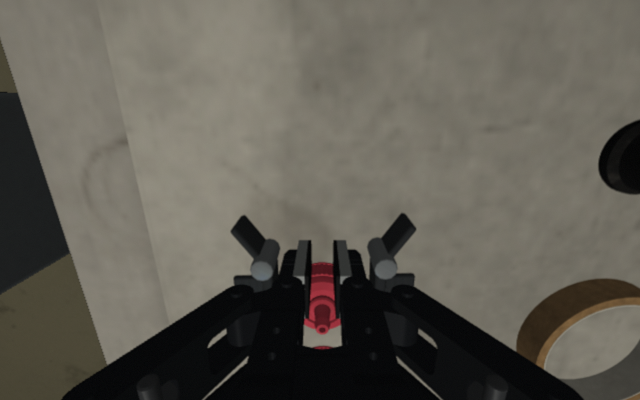

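```bash
python3 -m pendant '[[[-0.05,0,0,0,0,0],[-0.05,0,0,0,0,0],[-0.045,0,0,0,0,0]]]' && python3 -m pendant '[[[0.05,0,0,0,0,0],[0.05,0,0,0,0,0],[0,0,-0.2,0,0,0],[0,0,-0.2,0,0,0],[0,0,-0.15,0,0,0]]]' && python3 -c "
from h import *
c=imaging.camera('scene'); cv2.imwrite('pics/s11.png',cv2.resize(c['pixels'][130:300,300:470],None,fx=3.5,fy=3.5))
for o in caps(c,150): print(*o)
C=np.array([.5035,.351])
d=np.array([.5055,.055])-C;d/=np.linalg.norm(d);yaw=np.degrees(np.arctan2(-d[1],-d[0]));print(d,yaw)
s=C-.038*d;print(s)
to(s[0],s[1],.008,yaw)
"
```

```text
time_s: 14.25
eef_pos: [0.5049, -0.0133, 0.008]
eef_rot: [0.001, 0.713, 0.701, -0.0]
wrist_force: [-0.3, 0.6, -0.4]
opening: 0.139
time_s: 14.88
eef_pos: [0.5022, 0.0113, 0.1176]
eef_rot: [-0.003, 0.713, 0.701, -0.002]
wrist_force: [-0.8, 0.3, -0.1]
opening: 0.14
[277.4  96.8] 381 174 [1.0066 0.0488]
[428.6 181.7] 388 272 [ 0.5061 -0.0583]
[268.  260.5] 303 372 [0.5033 0.3517]
[ 0.0067566  -0.99997717] 90.38712775415095
[0.50324325 0.38899913]
t 14.93 pos [0.5046 0.011  0.1215] yaw 89.1 F [1.9 0.7 1.9] op 0.14
units total [ 1.89  -0.037  0.566] [-0.0005  0.0002 -0.0073]
```

View pics/s11.png

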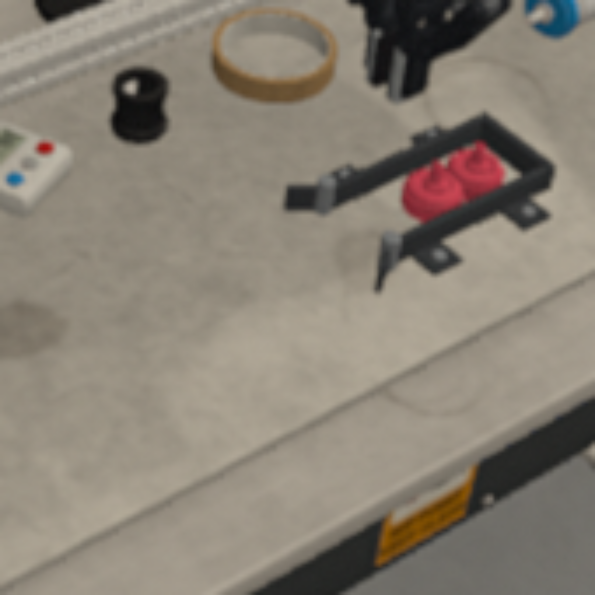

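```bash
python3 -m pendant '[[[0.233,-0.005,0,0,0,0],[0.233,-0.005,0,0,0,0],[0.233,-0.005,0,0,0,0],[0.233,-0.005,0,0,0,0],[0.233,-0.005,0,0,0,0],[0.233,-0.005,0,0,0,0],[0.233,-0.005,0,0,0,0],[0.1,0,0,0,0,-0.007],[0,0,0,0,0,0]]]' && python3 -c "
from h import *
to(.5033,.390,.008,90.4)
c=imaging.camera('wrist'); cv2.imwrite('pics/w12.png',c['pixels'])
for o in caps(c,300): print(*o)
hsv=cv2.cvtColor(c['pixels'],cv2.COLOR_BGR2HSV); m=(abs(hsv[...,0].astype(int)-12)<6)&(hsv[...,1]>180)&(hsv[...,2]>90)
n,l,s,ce=cv2.connectedComponentsWithStats(m.astype(np.uint8))
i=1+s[1:,4].argmax(); r=least_squares(lambda p:cent(c,*p)[0]-ce[i],ray(c,*ce[i],.01)[:2]); print('orange',ce[i],s[i,4],r.x)
"
```

```text
time_s: 16.05
eef_pos: [0.4993, 0.3759, 0.1219]
eef_rot: [0.001, 0.702, 0.712, 0.001]
wrist_force: [-0.5, 0.5, -0.3]
opening: 0.143
t 16.05 pos [0.4993 0.3759 0.1219] yaw 90.8 F [-0.5  0.5 -0.3] op 0.143
units total [0.071 0.019 0.569] [0.001  0.0003 0.0023]
[504.5 209.6] 788 1757 [0.6733 0.3628]
[325.2 218.5] 1261 1416 [0.5045 0.3515]
orange [330.03536346 122.2632613 ] 1527 [0.50685396 0.44050898]
```

View pics/w12.png

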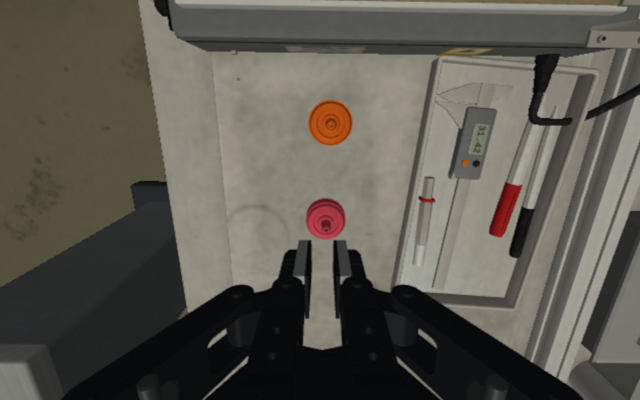

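```bash
python3 -c "
from h import *
c=imaging.camera('wrist');print(-np.array(c['R']).T@c['t'],telemetry.get_obs()['eef_pos'])
for z in(0,.05,.1): print(z,ray(c,330,54,z))
"; python3 -m pendant '[[[0.06,0.013,0,0.001,0,0.002],[0.035,0.01,0.02,0,0,0],[0,0,0.15,0,0,0],[0,0,0,0,0,0]]]' && python3 -c "
from h import *
to(.504,.395,.008,90.4)"
```

```text
[0.4990856  0.45509397 0.26417502] [0.49966978 0.3741004  0.12187731]
0 [0.50615905 0.49388414 0.        ]
0.05 [0.50482027 0.48654238 0.05      ]
0.1 [0.50348149 0.47920063 0.1       ]
time_s: 16.65
eef_pos: [0.5061, 0.3913, 0.0873]
eef_rot: [0.001, 0.707, 0.707, -0.001]
wrist_force: [-0.4, -0.0, -0.2]
opening: 0.14
t 16.65 pos [0.5061 0.3913 0.0873] yaw 90.0 F [-0.4 -0.  -0.2] op 0.14
units total [ 0.019 -0.011  0.397] [-0.      0.0005 -0.0024]
```

```bash
python3 -m pendant '[[[0.022,-0.011,0.15,0,0,0],[0.005,0,0.1,0,0,0],[0,0,0,0,0,0]]]' && python3 -c "
from h import *
to(.504,.395,.008,90.4)"
```

```text
time_s: 17.02
eef_pos: [0.5068, 0.3973, 0.0392]
eef_rot: [0.001, 0.708, 0.706, 0.001]
wrist_force: [-0.3, -0.2, 0.3]
opening: 0.141
t 17.02 pos [0.5068 0.3973 0.0392] yaw 89.9 F [-0.3 -0.2  0.3] op 0.141
units total [-0.011 -0.015  0.156] [ 0.0012 -0.0001 -0.0028]
```

```bash
python3 -m pendant '[[[-0.012,-0.015,0.06,0.001,0,-0.002],[0,0,0.06,0,0,0],[0,0,0.03,0,0,0],[0,0,0,0,0,0]]]' && python3 -c "
from h import *
to(.504,.395,.008,90.4)
c=imaging.camera('scene'); cv2.imwrite('pics/s13.png',cv2.resize(c['pixels'][130:370,100:400],None,fx=2.5,fy=2.5))"
```

```text
time_s: 17.52
eef_pos: [0.5055, 0.3953, 0.0098]
eef_rot: [0.001, 0.706, 0.709, 0.002]
wrist_force: [-0.3, 0.2, 0.2]
opening: 0.138
t 17.52 pos [0.5055 0.3953 0.0098] yaw 90.3 F [-0.3  0.2  0.2] op 0.138
units total [-0.001 -0.008  0.009] [ 0.0012 -0.0006 -0.0008]
```

View pics/s13.png

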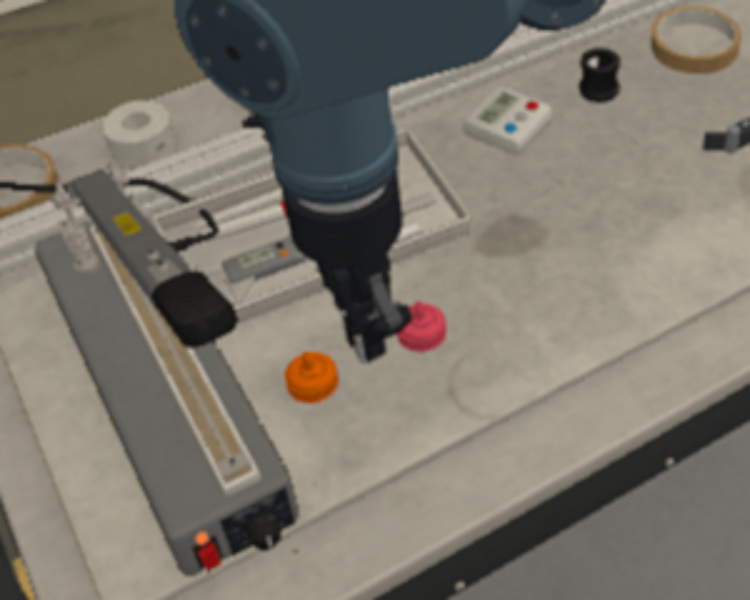

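```bash
python3 -m pendant '[[[-0.04,-0.007,0.008,0,0,0],[-0.06,0,0,0,0,0],[-0.07,0,0,0,0,0],[-0.075,0,0,0,0,0],[-0.075,0,0,0,0,0],[-0.075,0,0,0,0,0],[-0.075,0,0,0,0,0],[-0.075,0,0,0,0,0],[-0.075,0,0,0,0,0],[-0.075,0,0,0,0,0],[-0.075,0,0,0,0,0]]]' && python3 -c "
from h import *
to(.505,.084,.008,90)
c=imaging.camera('wrist'); cv2.imwrite('pics/w14.png',c['pixels'])
"
```

```text
time_s: 18.95
eef_pos: [0.5059, 0.2307, 0.0094]
eef_rot: [0.001, 0.706, 0.709, 0.003]
wrist_force: [-0.4, 0.3, 0.5]
opening: 0.137
t 18.95 pos [0.5059 0.2307 0.0094] yaw 90.3 F [-0.4  0.3  0.5] op 0.137
units total [-0.733 -0.008  0.005] [ 0.0021 -0.0009  0.0014]
```

View pics/w14.png

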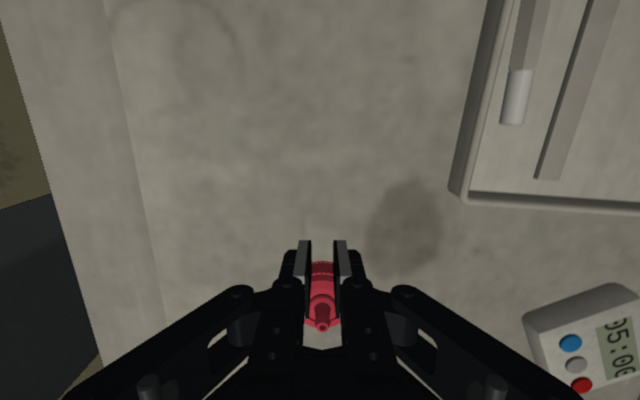

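```bash
python3 -m pendant '[[[-0.07,0,0.004,0,0,0.001],[-0.072,-0.001,0.002,0,0,0.001],[-0.072,-0.001,0,0,0,0.001],[-0.072,-0.001,0,0,0,0],[-0.072,-0.001,0,0,0,0],[-0.072,-0.001,0,0,0,0],[-0.072,-0.001,0,0,0,0],[-0.072,0,0,0,0,0],[-0.072,0,0,0,0,0]]]' && python3 -c "
from h import *
to(.506,.05,.008,89.1)
"
```

```text
time_s: 20.12
eef_pos: [0.5043, 0.0916, 0.008]
eef_rot: [0.002, 0.709, 0.705, 0.003]
wrist_force: [0.1, 0.7, 0.7]
opening: 0.139
t 20.12 pos [0.5043 0.0916 0.008 ] yaw 89.7 F [0.1 0.7 0.7] op 0.139
units total [-0.208  0.01  -0.001] [ 0.0022 -0.0007  0.0032]
```

```bash
python3 -m pendant '[[[-0.05,0.005,0,0.001,0,0.002],[-0.05,0.003,0,0.001,0,0.001],[-0.05,0,0,0,0,0],[-0.05,0,0,0,0,0],[-0.05,0,0,0,0,0]]]' && python3 -c "
from h import *
to(.5055,.016,.008,89.1)
c=imaging.camera('wrist'); cv2.imwrite('pics/w15.png',c['pixels'])
"
```

```text
time_s: 20.75
eef_pos: [0.5053, 0.0379, 0.0078]
eef_rot: [-0.001, 0.713, 0.701, 0.001]
wrist_force: [-0.3, 0.6, 0.5]
opening: 0.142
t 20.75 pos [0.5053 0.0379 0.0078] yaw 89.1 F [-0.3  0.6  0.5] op 0.142
units total [-0.11   0.003 -0.001] [ 0.0001 -0.0007 -0.0001]
```

View pics/w15.png

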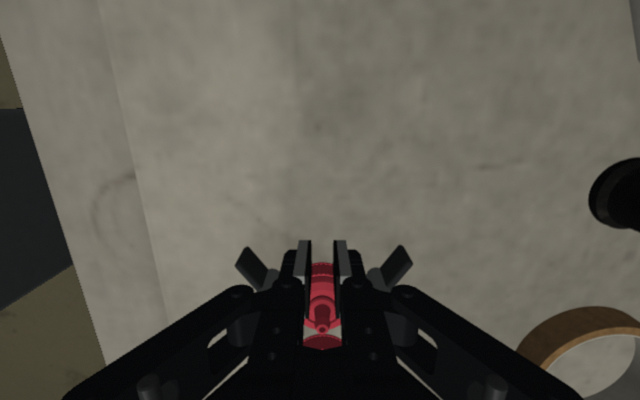

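```bash
python3 -m pendant '[[[-0.04,0,0,0,0,0],[-0.035,0,0,0,0,0],[-0.025,0,0,0,0,0]]]' && python3 -c "
from h import *
to(.5055,.016,.008,89.1)
c=imaging.camera('scene'); cv2.imwrite('pics/s16.png',cv2.resize(c['pixels'][130:300,300:470],None,fx=3.5,fy=3.5))
"
```

```text
time_s: 21.18
eef_pos: [0.5051, 0.0158, 0.0078]
eef_rot: [-0.001, 0.713, 0.701, 0.001]
wrist_force: [0.1, 1.0, 0.5]
opening: 0.139
t 21.18 pos [0.5051 0.0158 0.0078] yaw 89.1 F [0.1 1.  0.5] op 0.139
units total [ 0.001  0.002 -0.001] [ 0.0001 -0.0006 -0.0001]
```

View pics/s16.png

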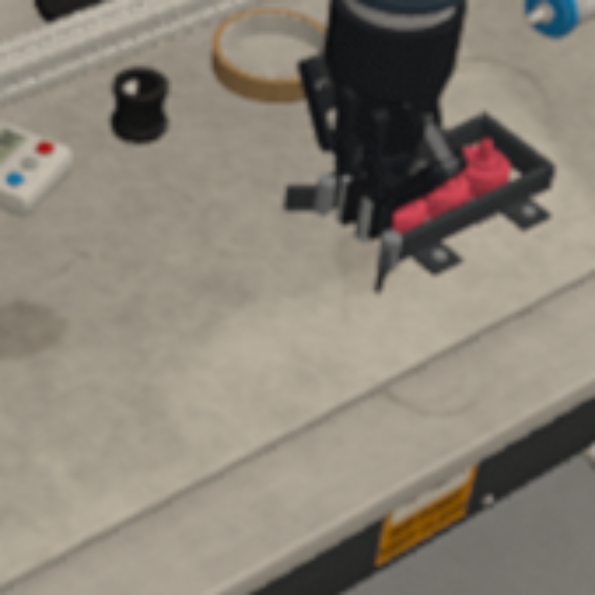

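Back off along the slot, lift clear, and check.

```bash
python3 -m pendant '[[[0.04,0,0,0,0,0],[0.05,0,0,0,0,0],[0.02,0,-0.05,0,0,0],[0,0,-0.2,0,0,0],[0,0,-0.2,0,0,0],[0.2,0,-0.15,0,0,0],[0.25,0,-0.1,0,0,0],[0.25,0,0,0,0,0],[0.25,0,0,0,0,0],[0.2,0,0,0,0,0],[0,0,0,0,0,0]]]' && python3 -c "
from h import *
c=imaging.camera('scene'); cv2.imwrite('pics/s17.png',cv2.resize(c['pixels'][130:230,300:470],None,fx=4.5,fy=4.5,interpolation=cv2.INTER_CUBIC))
c=imaging.camera('top'); cv2.imwrite('pics/t17.png',cv2.resize(c['pixels'][140:260,295:445],None,fx=5,fy=5,interpolation=cv2.INTER_CUBIC))
for o in caps(c,80): print(*o)
for y in (.021,):
  for x in (.4746,.5365): print(proj(c,[x,y,.026]))
"
```

```text
time_s: 22.6
eef_pos: [0.5091, 0.2808, 0.1607]
eef_rot: [0.001, 0.711, 0.703, 0.005]
wrist_force: [-0.1, 0.0, 0.1]
opening: 0.139
[331.5  81.5] 432 177 [0.8886 0.13  ]
[551.4 178.9] 127 215 [ 0.6123 -0.4498]
[400.  220.7] 445 181 [ 0.5034 -0.0474]
[528.3 229. ] 169 215 [ 0.4799 -0.3809]
[375.04496805 231.51477699]
[374.5558256  207.75321125]
```

View pics/s17.png

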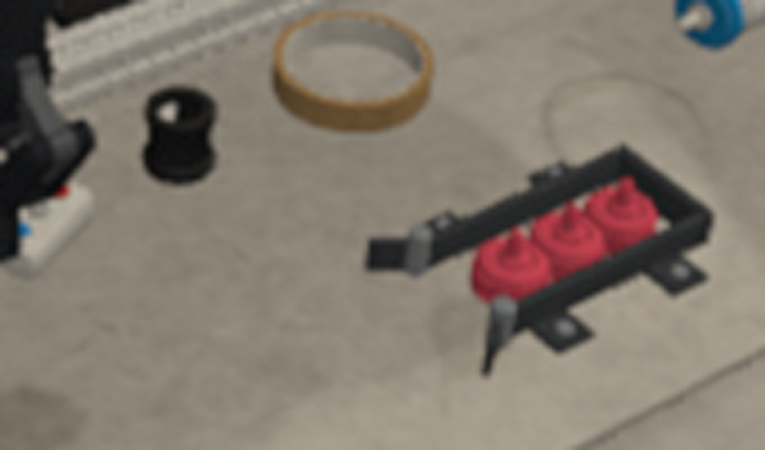

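View pics/t17.png

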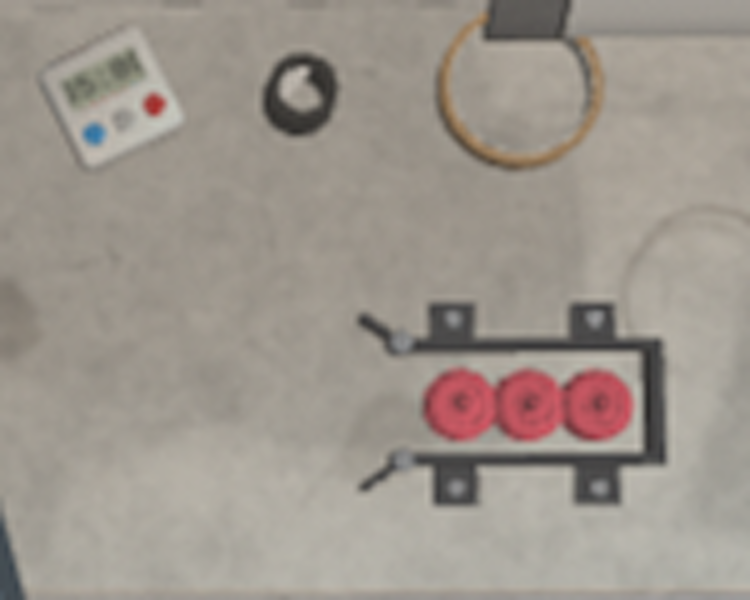

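```bash
python3 -c "
from bench import ctrl
print(ctrl.hand_in())"
```

```text
the job is handed in; nothing more can be done
None
```

All three loose red caps now stand wholly inside the feed slot, and I handed the job in at about 22.6 s of the 72 s allowed.

I pushed them one after another, nearest to the gate first. The fingers were held nearly shut, so the gap between the tips cradled the back of each skirt. The last cap pushed the other two further in ahead of it.

- **Final pictures:** the top and scene views show the three caps upright in a row in the slot. The last one's rear edge is about 13 mm past the gate, and there is a small gap before the end stop.
- **Things to leave alone:** the timer, loupe and tape roll look unmoved by eye. I did not measure their positions again. I left the orange cap alone, and the caps in the blue tray measured unmoved.
- **Forces:** the wrist force readings stayed at about 3 N or less, and the gripper was clear of everything at hand-in.
- **Disagreements:** camera estimates of the cap positions differed by up to about 3 mm between views, less than the 6 mm clearance each side at the gate. No check failed.

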